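Hook a circuit board under a test fixture's lip and latch it down

TASK

Get the circuit board with the finned heat sink from its sloping rest into the test fixture: swing the fixture's latch clear, slide the board's bare edge, tilted, under the fixed lip, then lower the other edge gently (do not let it drop) until the board lies flat in the nest. Then swing the latch fully home over the board and let go. Do not shift the bottle, the small board, the screwdriver or the parts tray.

Things in the scene. Friction and masses are not known exactly. Their poses are not given: they have to be found in the camera images.
- board: The circuit board to fit: black, 120 (x) x 90 (y) x 5 (z) mm, 0.16 to 0.3 kg. Origin: centre of its underside; z out of the component side. Bare -x edge (nothing on it at x below -42). Low pin headers along both long sides (y +-40, x -42 to 34) and two connectors at the +x edge (y -17 to -43) reach z 14 mm. It starts on the rest, bare edge down, x pointing up the slope
- heat_sink (a point): Top centre of the finned aluminium heat sink, the grip of the board: 24 mm wide (y), 44 long (x), standing square on the board from z 5 to z 35; this point is at board x -8, y 0, z 35 mm. Firmly fixed, smooth-sided: fingers closing along y may come square to the board or pitched some 30 deg in the x-z plane
- board_edge (a point): Middle of the board's bare (-x) edge, on the underside (board x -60, y 0, z 0 mm). This edge goes under the lip
- rest: Fixed sloping rest that holds the board at the start, base 130 x 100 mm. Origin: centre of its underside on the table. Its face rises towards its +x at 0.66 rad (38 deg) from level, through the point 56 mm above the origin; a ledge 9 mm high at the foot of the slope carries the bare edge. Top 94 mm above the table, nothing above. The board may sit 8 mm off its middle in y
- nest (a point): Centre of the nest floor on the fixed test fixture, a grey box 200 (x) x 130 (y) x 30 mm high; x, y along the box, z up. The seated board has its origin here (play 3 mm either way in x and y), its axes along these, bare edge under the lip at the -x end. End stop at the +x end: inner face x 63, y -40 to 14, top z 12. Side guides: inner faces y +-48, x -35 to 25, top z 8
- lip (a point): Middle of the lower front edge of the fixed aluminium lip (nest x -52, y 0, z 12 mm). The lip spans nest y +-48, its underside 12 mm and its top 16 mm above the nest floor; behind its edge is a slot 11 mm deep, closed by a wall at nest x -63
- latch (a joint): Hold-down latch, rad: 0 = fully home (hard stop), bar pointing to the nest's -x, over the middle of the board's +x edge; 1.57 = bar pointing to the nest's +y; stop at 1.75. Above 1.3 it clears the seated board (the pin still stands near the +x end); it starts at 0.3 to 0.9, in the way. Turns level, clockwise from above as the angle grows; light friction (0.03 Nm), no spring, stays where left
- latch_post (a point): Foot of the post about which the latch turns, at the nest's +x end (nest x 78, y 0, z 0 mm). The steel bar is 14 mm wide, z 14 to 20 above the nest floor, and reaches 44 mm from the post axis; a 14 mm square foot under it (28 to 42 mm from the axis) reaches down to z 8
- latch_pin (a point): Top centre of the upright round black pin on the latch bar: 12 mm thick, 30 mm tall (z 20 to 50 above the nest floor), 35 mm from the post axis; pinch or push it to swing the latch
- bottle: Bystander: loose white dispenser bottle, 52 mm wide, 150 tall, standing between rest and fixture; origin at the centre of its foot
- small_board: Bystander: loose small board 60 x 46 mm, 10 high, without heat sink, flat on the mat; origin at the centre of its underside
- screwdriver: Bystander: loose screwdriver 190 mm long, lying on the mat along its x; origin under its middle
- parts_tray: Bystander: loose grey parts tray 130 x 90 x 28 mm; origin at the centre of its underside
Things that resemble listed ones, but are neither listed nor needed, are in the scene too. There is more than one size of the board; the job needs the smallest.

How it is judged:
By the outcome, as a careful person would: the job done as asked, in the order asked, and still so for the second after the job is handed in, with the robot touching nothing.
It also fails if it takes over 67 s, if anything falls off the work surface, if the arm or the gripper's body presses on something with over 40 N, if the wrist force passes 120 N, or if a joint passes its speed limit or range.

ROBOT

A 6-joint arm with a two-finger parallel gripper is mounted at the origin on the work surface. World frame = base frame: x ahead of the robot, y to its left, z up, the work surface at z = 0. Lengths are in m, angles in rad, forces in N, time in s.
With the tool pointing down it reaches from about 0.35 to 0.775 m from the base axis. Payload 5.5 kg.
Tool frame: the origin (TCP) lies midway between the tips of the shut fingers; the grasp point (between the pads) lies 19 mm behind it; z points along the fingers, y is the line along which they close (so a half turn about z gives the same grasp; the last joint's range is limited). The gripper opens to 85 mm and grips with 20 to 120 N. Pads are 22 mm wide; open, the fingers measure 114 mm over their backs; the gripper's body (76 mm by 85 mm) begins 54 mm behind the grasp point. The pads swing forward as they close: fully open they stand 13 mm farther back than shut.
Start: joints at [-1.268, 0.313, 0.046, 1.304, 0, 1.431], TCP at [0.246, -0.52, 0.231] pointing down, gripper open.
Joint ranges: [-2.76, 2.76], [-0.86, 1.69], [-1.03, 1.26], [-2.2, 2.34], [-1.47, 1.5], [-3.14, 3.14]. Speed limits (rad/s): [2.57, 2.57, 3.14, 3.14, 3.14, 3.14].

INTERFACE

Orientations are given as a unit quaternion [w, x, y, z].
In Python, from workcell import telemetry, imaging, env gives the robot as it stands. The module is installed in compiled form; this text tells all that it offers.
- The arm moves only by the tool step_arm, never from a script. Its argument "moves" is a list of rows, each a list of 3 entries, a list of its own where there are three numbers: the shift along the tool's x, y, z in mm, then the turn, a rotation vector about the tool's x, y, z in rad, then the finger opening in mm, from 0 to 85.4. A call has 1 to 8 rows; each row is the pose to reach, as a shift and turn from the pose commanded when the call began, along the tool's axes at that moment; what a row does not reach only later rows make up. A row lasts 1/12 s, in which the tool goes at most 41.7 mm and 7.16 degrees, less where a joint would pass 70% of its speed; a pose out of reach is approached as far as the arm can. A call with a gripper value outside its range is refused whole. The fingers move at their own pace and stop on an object; "grip_force" is the grip in N (left out, the last holds). Time passes only in rows, so rows that repeat a pose let the fingers close. It gives the time, the measured TCP pose, the force, the opening and the grip force at its end, in the units of the state.
- telemetry.get_state(): the state, without advancing time (a new reading comes with each control period).
- imaging.read_camera(name): name is "scene" or "top" or "wrist"; returns the picture (384x512x3 uint8, red, green, blue); there is no depth.
- imaging.camera_params(name): a dict with "camera_matrix" (3x3 intrinsics, pixels), "pose" (4x4, takes a point from camera to world coordinates). Camera axes: x right, y up, looking along -z (the intrinsics and any distortion apply to the point x, -y, -z); pixel columns grow to the right and rows downward; lengths in m; the calibration is good to about 2 mm. A picture is of the moment at which its call begins: read the wrist's pose just before it. camera_params takes no time and is no camera call; for the wrist camera it gives the pose at the moment of the call.
- env.hand_in(): hands the job in; it is judged then, once.
The state is a dict: "clock": time; "joint_pos": joint angles; "qvel": joint speeds; "tau": joint torques, N m; "tcp_pos": TCP position; "orientation": TCP orientation; "wrist_force": force on the tool from outside, world axes, zero at the start; "ft_torque": the same for the moment, N m; "finger_gap": finger opening in m; "grip_force": force on a finger pad.
Only numpy, scipy, OpenCV 4.12 (cv2) and the standard library are available. Lean on these libraries where they do the work, as an engineer would, in place of code of your own. Each camera call takes 0.05 s, during which the arm holds its last target. There are 200 camera calls.

## Working session

There is one attempt and no reset: what is moved stays moved. The work goes in short steps, Python scripts to look and compute and a tool call to move; the robot and the scene stay as the last step left them, time stands still between calls to the robot, and variables do not carry over. Pictures are saved under pics/ and viewed, at most 10 in all, crops included, and the job is handed in when it is done.

Besides the shell and the picture viewer there is one more tool, called after "Emit:" as a command line: name --argument value ..., lists and objects as JSON in quotes. step_arm: Moves the arm, as the interface text tells. Its arguments: {"type":"object","properties":{"moves":{"type":"array"},"grip_force":{"type":"number"}},"required":["moves"]}

```bash
mkdir -p pics; cat > h.py <<'E'
import numpy as np, cv2
from scipy.spatial.transform import Rotation as R
from workcell import telemetry, imaging, env
def cam(n):
    p=imaging.camera_params(n); return np.array(p["camera_matrix"]),np.array(p["pose"]),p
def proj(n,P,c=None):
    K,T,_=c or cam(n); P=np.atleast_2d(P); q=(P-T[:3,3])@T[:3,:3]; q=q*[1,-1,-1]
    u=q@K.T; return u[:,:2]/u[:,2:]
def ray(n,uv,z,c=None):
    K,T,_=c or cam(n); uv=np.atleast_2d(uv); d=np.c_[uv,np.ones(len(uv))]@np.linalg.inv(K).T*[1,-1,-1]@T[:3,:3].T
    return T[:3,3]+d*((z-T[2,3])/d[:,2:])
def snap(n,f,box=None,s=1):
    im=imaging.read_camera(n)[:,:,::-1]
    if box: im=im[box[1]:box[3],box[0]:box[2]]
    im=cv2.resize(im,None,fx=s,fy=s,interpolation=cv2.INTER_CUBIC); cv2.imwrite('pics/'+f,im)
E
python3 - <<'E'
from h import *
snap('scene','s1.png',s=1.56); snap('top','t1.png',s=1.56)
for n in('scene','top','wrist'):
    print(n,cam(n)[2])
print(telemetry.get_state())
E
```

```text
scene {'camera_matrix': array([[438.72370763,   0.        , 257.21883638],
       [  0.        , 438.72370763, 193.81180717],
       [  0.        ,   0.        ,   1.        ]]), 'pose': array([[ 0.6590921 , -0.63164491,  0.40819396,  0.98973091],
       [ 0.75189175,  0.54187907, -0.37553411, -0.4486316 ],
       [ 0.01601244,  0.55442924,  0.83207681,  1.04909313],
       [ 0.        ,  0.        ,  0.        ,  1.        ]])}
top {'camera_matrix': array([[381.52501495,   0.        , 254.43755348],
       [  0.        , 381.52501495, 184.91173113],
       [  0.        ,   0.        ,   1.        ]]), 'pose': array([[-0.00546134,  0.99443309, -0.10522832,  0.40994907],
       [-0.99994269, -0.00446175,  0.00973232,  0.00844487],
       [ 0.00920864,  0.10527544,  0.99440046,  1.08355283],
       [ 0.        ,  0.        ,  0.        ,  1.        ]])}
wrist {'camera_matrix': array([[285.27106655,   0.        , 255.92068376],
       [  0.        , 285.27106655, 191.63055405],
       [  0.        ,   0.        ,   1.        ]]), 'pose': array([[ 0.42836917,  0.87269319,  0.23432128,  0
[... 198 characters left out ...]
'clock': 0.1, 'joint_pos': array([-1.26763192e+00,  3.13929992e-01,  4.51361131e-02,  1.30357862e+00,
        1.55362328e-05,  1.43121953e+00]), 'qvel': array([ 0.001463  , -0.00221841,  0.00319001, -0.00115802, -0.00071753,
       -0.00042928]), 'tau': array([ 2.38312437e-03, -4.81724131e+01,  2.99244046e+01,  1.26860462e-02,
       -6.95082076e-05,  1.76452755e-05]), 'tcp_pos': array([ 0.2462202 , -0.51914691,  0.23051315]), 'orientation': array([-7.86083616e-04,  9.75597124e-01,  2.19566914e-01, -5.66463692e-05]), 'wrist_force': array([-0.25770151,  0.79301131,  0.30499977]), 'ft_torque': array([ 0.01643409, -0.02628766,  0.03469157]), 'grip_force': 0.0, 'finger_gap': 0.08508047154058658}
```

View pics/s1.png

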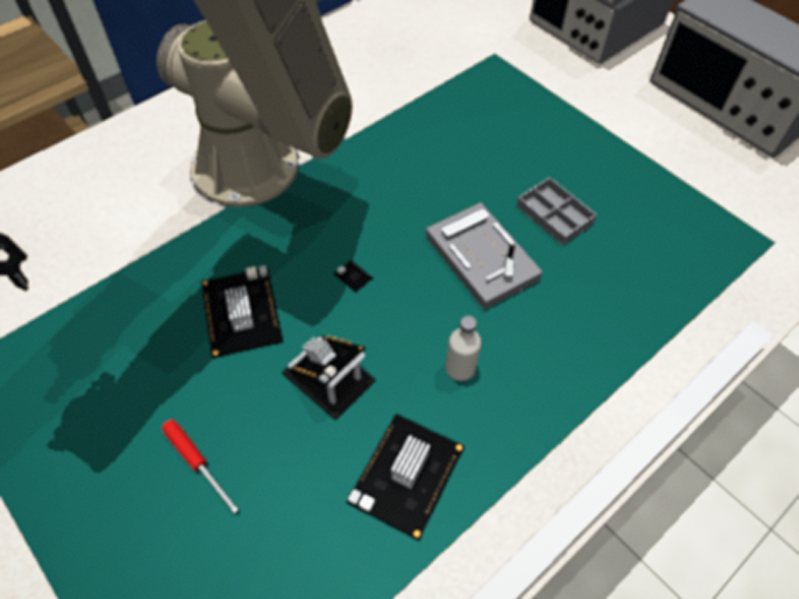

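View pics/t1.png

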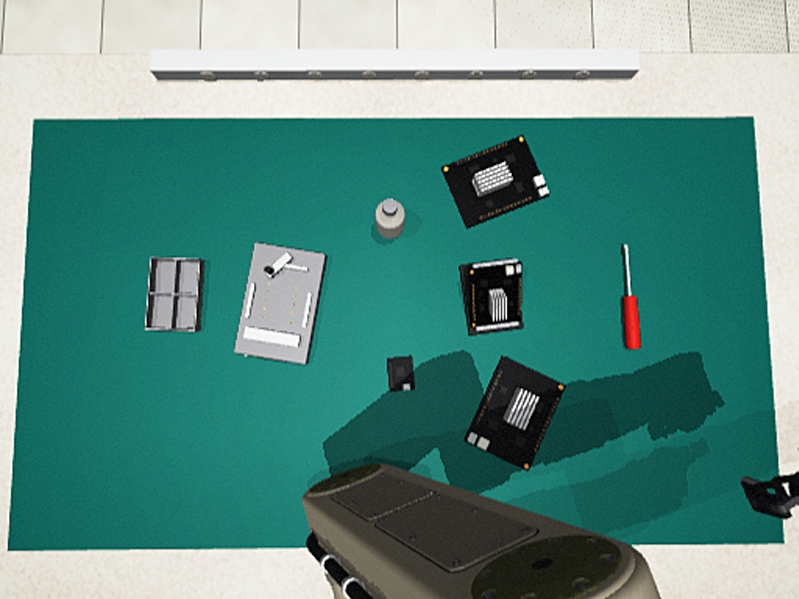

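The rest with the small board is at top-picture (495,297), and the fixture is at (280,302) with its lip nearest the robot and the latch at the far end. The bottle is at (390,218). The other two heat-sink boards are the larger lookalikes.

```bash
python3 - <<'E'
from h import *
f=np.array([(255,243),(326,253),(308,363),(235,352)])/1.5625
c=ray('top',f,0.03); print(c.round(3), c.mean(0).round(3), np.linalg.norm(c-np.roll(c,-1,0),axis=1).round(3))
x=(c[0]+c[1]-c[2]-c[3]); print('yaw',np.arctan2(x[1],x[0]))
b=np.array([(497,297),(472,334),(522,330),(520,260),(466,267)])/1.5625
print(ray('top',b,.06).round(3)); print(ray('top',np.array([(390,207),(282,262),(268,272)])/1.5625,.06).round(3))
s=telemetry.get_state(); q=s['orientation']; r=R.from_quat(np.r_[q[1:],q[0]]);print(r.as_matrix().round(3))
K,T,_=cam('wrist'); print('cam in tool',(r.as_matrix().T@(T[:3,3]-s['tcp_pos'])).round(4),(r.as_matrix().T@T[:3,:3]).round(3))
E
```

```text
[[0.605 0.253 0.03 ]
 [0.587 0.126 0.03 ]
 [0.392 0.156 0.03 ]
 [0.412 0.284 0.03 ]] [0.499 0.204 0.03 ] [0.128 0.197 0.13  0.196]
yaw -0.15643195799249435
[[ 0.503 -0.173  0.06 ]
 [ 0.44  -0.129  0.06 ]
 [ 0.446 -0.215  0.06 ]
 [ 0.568 -0.215  0.06 ]
 [ 0.556 -0.121  0.06 ]]
[[0.663 0.011 0.06 ]
 [0.566 0.198 0.06 ]
 [0.549 0.222 0.06 ]]
[[ 0.904  0.428 -0.   ]
 [ 0.428 -0.904  0.002]
 [ 0.    -0.002 -1.   ]]
cam in tool [ 0.066  -0.0005 -0.1436] [[-0.     0.966  0.259]
 [ 1.     0.     0.   ]
 [ 0.     0.259 -0.966]]
```

```bash
cat >> h.py <<'E'
def cur():
    s=telemetry.get_state(); q=s['orientation']; return np.array(s['tcp_pos']),R.from_quat(np.r_[q[1:],q[0]])
def tool(yaw=0,pitch=0):   # tool down, x along world yaw; pitch>0 tips the tool about its y
    return R.from_euler('z',yaw)*R.from_matrix(np.diag([1,-1,-1.]))*R.from_euler('y',pitch)
def go(pos,r):
    p,c=cur(); print('shift',(c.inv().apply(np.array(pos)-p)*1000).round(1).tolist(),'turn',(c.inv()*r).as_rotvec().round(4).tolist())
E
python3 -c "
from h import *
go((.49,-.17,.27),tool())"
```

```text
shift [369.9, -211.1, -39.1] turn [-0.0016, 0.0001, 0.4427]
```

Emit:
step_arm --moves '[[[370,-211,-39],[-0.0016,0,0.443],85],[[370,-211,-39],[-0.0016,0,0.443],85],[[370,-211,-39],[-0.0016,0,0.443],85],[[370,-211,-39],[-0.0016,0,0.443],85],[[370,-211,-39],[-0.0016,0,0.443],85],[[370,-211,-39],[-0.0016,0,0.443],85],[[370,-211,-39],[-0.0016,0,0.443],85],[[370,-211,-39],[-0.0016,0,0.443],85]]'

```text
clock: 0.77
tcp_pos: [0.4347, -0.2489, 0.2613]
orientation: [0.001, 1.0, -0.0, 0.0]
wrist_force: [1.2, -0.0, -0.1]
finger_gap: 0.0853
grip_force: 0.0
```

Emit:
step_arm --moves '[[[30,-45,-9],[0,0,0],85],[[30,-45,-9],[0,0,0],85],[[30,-45,-9],[0,0,0],85],[[30,-45,-9],[0,0,0],85]]'

```text
clock: 1.1
tcp_pos: [0.4644, -0.2052, 0.27]
orientation: [0.001, 1.0, 0.001, -0.0]
wrist_force: [-0.4, 0.1, 0.1]
finger_gap: 0.0845
grip_force: 0.0
```

```bash
python3 -c "
from h import *
print(cur()[0],cam('wrist')[1][:3,3]); np.save('w2.npy',cam('wrist')[1]); snap('wrist','w2.png',s=1.56); go((.48,.19,.26),tool(-.157))"
```

```text
[ 0.46435039 -0.20515175  0.27000406] [ 0.53006459 -0.20401803  0.41361439]
shift [16.3, -395.9, 9.2] turn [0.0017, 0.0004, 0.1574]
```

View pics/w2.png

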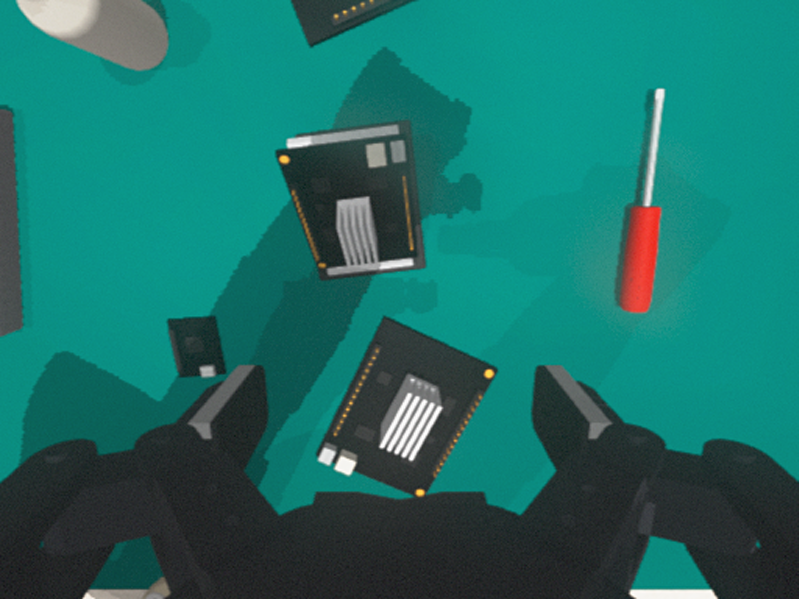

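The rest is at wrist-picture (350,200), with the heat sink top spanning roughly (337..379, 198..264). The bottle is at upper left, well off the path. Next I look at the fixture.

Emit:
step_arm --moves '[[[16,-396,-5],[0,0,0.157],85],[[16,-396,-5],[0,0,0.157],85],[[16,-396,-5],[0,0,0.157],85],[[16,-396,-5],[0,0,0.157],85],[[16,-396,-5],[0,0,0.157],85],[[16,-396,-5],[0,0,0.157],85],[[16,-396,-5],[0,0,0.157],85],[[16,-396,-5],[0,0,0.157],85]]'

```text
clock: 1.82
tcp_pos: [0.4683, 0.037, 0.2734]
orientation: [-0.014, 0.998, -0.054, 0.0]
wrist_force: [0.1, -0.4, -0.1]
finger_gap: 0.0851
grip_force: 0.0
```

Emit:
step_arm --moves '[[[20,-70,0],[0,0,0],85],[[20,-70,0],[0,0,0],85],[[20,-70,0],[0,0,0],85],[[20,-70,0],[0,0,0],85]]'

```text
clock: 2.15
tcp_pos: [0.4947, 0.0669, 0.2752]
orientation: [-0.028, 0.999, -0.03, 0.0]
wrist_force: [-0.4, -0.3, -0.2]
finger_gap: 0.085
grip_force: 0.0
```

```bash
python3 -c "
from h import *
print(cur()[0],cur()[1].as_matrix().round(3)); np.save('w3.npy',cam('wrist')[1]); snap('wrist','w3.png',s=1.5625)"
```

```text
[0.49466425 0.06691549 0.27523488] [[ 0.998 -0.06   0.002]
 [-0.06  -0.997  0.056]
 [-0.001 -0.056 -0.998]]
```

View pics/w3.png

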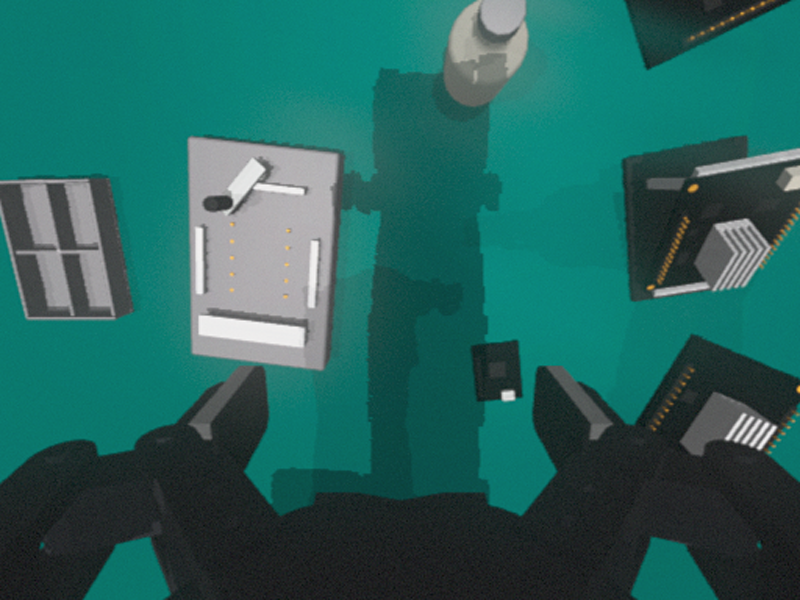

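The fixture spans wrist-picture (189..342, 137..369): lip front edge (200,315)-(305,330), guides at x 203 and 310, end stop (255,190)-(305,195). The latch pin's top is near (210,203) and its post near (255,165).

```bash
cat > fit.py <<'E'
from h import *
from scipy.optimize import least_squares
C=(cam('wrist')[0],np.load('w3.npy'),0)
px=np.array([(200,315),(305,330),(203,226),(203,294),(310,240),(307,306),(255,190),(305,195)])/1.5625
P=np.array([(-52,48,16),(-52,-48,16),(25,48,8),(-35,48,8),(25,-48,8),(-35,-48,8),(63,14,12),(63,-40,12)])/1000.
def W(p,P): return R.from_euler('z',p[2]).apply(P)+[p[0],p[1],.03]
r=least_squares(lambda p:(proj('',W(p,P),C)-px).ravel(),[.5,.2,-.157],loss='soft_l1')
print(r.x.round(4)); print((proj('',W(r.x,P),C)-px).round(1).tolist())
f=np.array([(255,243),(326,253),(308,363),(235,352)])/1.5625
for a in (.6,.8,.9,1.,1.2):
  L=np.array([(78-35*np.cos(a),35*np.sin(a),50),(78-35*np.cos(a),35*np.sin(a),20)])/1000
  print(a,(proj('',W(r.x,L),C)*1.5625).round(0).tolist(),(proj('',W(r.x,np.array([[.078,0,.02]])),C)*1.5625).round(0).tolist())
n=np.array([(-100,-65,0),(100,-65,0),(-100,65,0),(100,65,0)])/1000
print((proj('',W(r.x,n),C)*1.5625).round(), (proj('top',W(r.x,n))*1.5625).round())
E
python3 fit.py
```

```text
[ 0.4981  0.2076 -0.1769]
[[-0.5, -0.5], [-0.3, -1.4], [0.3, 1.0], [0.3, -0.1], [1.5, 0.8], [0.7, 0.8], [-9.0, -1.5], [-0.2, 0.3]]
0.6 [[213.0, 206.0], [230.0, 204.0]] [[254.0, 171.0]]
0.8 [[206.0, 199.0], [224.0, 198.0]] [[254.0, 171.0]]
0.9 [[203.0, 196.0], [221.0, 194.0]] [[254.0, 171.0]]
1.0 [[201.0, 191.0], [219.0, 190.0]] [[254.0, 171.0]]
1.2 [[197.0, 182.0], [215.0, 182.0]] [[254.0, 171.0]]
[[324. 372.]
 [341. 154.]
 [190. 354.]
 [188. 135.]] [[305. 365.]
 [326. 254.]
 [232. 352.]
 [254. 241.]]
```

```bash
python3 -c "
from h import *
print(telemetry.get_state()['joint_pos'].round(3))"
```

```text
[-0.061  0.151 -0.058  1.364  0.056  3.14 ]
```

```bash
cat >> h.py <<'E'
NP=[.4981,.2076,-.1769]
def nest(P): return R.from_euler('z',NP[2]).apply(np.array(P)/1000.)+[NP[0],NP[1],.03]
def pin(a,z=50): return nest([78-35*np.cos(a),35*np.sin(a),z])
E
python3 -c "
from h import *
print(pin(.67),pin(1.6)); go(pin(.67,95),tool(1.84))"
```

```text
[0.55170192 0.22009673 0.08      ] [0.58204539 0.2281329  0.08      ]
shift [48.5, -147.8, 158.7] turn [-0.0399, -0.0521, -1.8996]
```

Emit:
step_arm --moves '[[[48,-148,100],[-0.04,-0.052,-1.9],40],[[48,-148,100],[-0.04,-0.052,-1.9],40],[[48,-148,100],[-0.04,-0.052,-1.9],40],[[48,-148,100],[-0.04,-0.052,-1.9],40],[[48,-148,100],[-0.04,-0.052,-1.9],40],[[48,-148,100],[-0.04,-0.052,-1.9],40],[[48,-148,100],[-0.04,-0.052,-1.9],40],[[48,-148,100],[-0.04,-0.052,-1.9],40]]'

```text
clock: 2.87
tcp_pos: [0.5504, 0.2175, 0.1833]
orientation: [-0.015, 0.89, 0.456, -0.0]
wrist_force: [1.6, 0.8, -0.1]
finger_gap: 0.0401
grip_force: 0.0
```

```bash
python3 -c "
from h import *
go(pin(.67,95),tool(1.84)); print(telemetry.get_state()['joint_pos'].round(2))"
```

```text
shift [2.1, 1.1, 58.3] turn [-0.0194, -0.0238, -0.893]
[0.23 0.37 0.   1.22 0.03 2.42]
```

Emit:
step_arm --moves '[[[2,1,58],[-0.019,-0.024,-0.893],40],[[2,1,58],[-0.019,-0.024,-0.893],40],[[2,1,58],[-0.019,-0.024,-0.893],40],[[2,1,58],[-0.019,-0.024,-0.893],40],[[2,1,58],[-0.019,-0.024,-0.893],40],[[2,1,58],[-0.019,-0.024,-0.893],40],[[2,1,58],[-0.019,-0.024,-0.893],40],[[2,1,58],[-0.019,-0.024,-0.893],40]]'

```text
clock: 3.53
tcp_pos: [0.5519, 0.2196, 0.1261]
orientation: [0.0, 0.607, 0.795, 0.0]
wrist_force: [0.0, -0.7, -0.2]
finger_gap: 0.0401
grip_force: 0.0
```

```bash
python3 -c "
from h import *
go(pin(.67,27),tool(1.84)); np.save('w4.npy',cam('wrist')[1]); snap('wrist','w4.png',s=1.5625)
print(proj('wrist',[pin(.67),pin(.67,20),nest([78,0,20])])*1.5625)"
```

```text
shift [0.5, -0.1, 69.1] turn [0.0008, -0.0001, -0.0034]
[[398.34393036 331.05279843]
 [398.48775179 311.98159113]
 [427.8193365  368.37756224]]
```

View pics/w4.png

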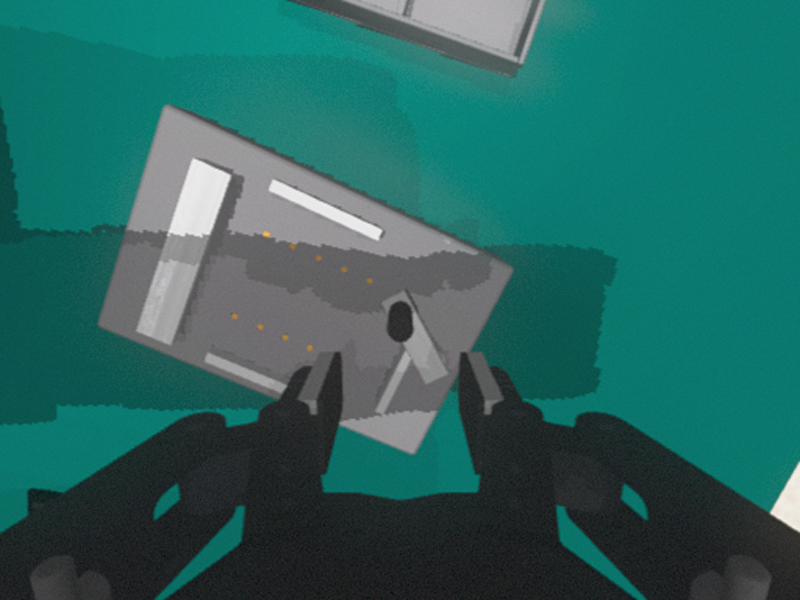

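The pin is at (399,318), as predicted, and lies centred between the fingers. I'll descend and then sweep the latch open.

Emit:
step_arm --moves '[[[0,0,40],[0,0,0],40],[[0,0,69],[0,0,0],40],[[0,0,69],[0,0,0],28],[[0,0,69],[0,0,0],22]]'

```text
clock: 3.92
tcp_pos: [0.5504, 0.2199, 0.0559]
orientation: [-0.001, 0.609, 0.793, -0.001]
wrist_force: [0.6, -0.1, 0.9]
finger_gap: 0.0219
grip_force: 0.0
```

```bash
cat >> fit.py <<'E'
C4=(C[0],np.load('w4.npy'),0)
px4=np.array([(231,175),(170,345),(269,191),(379,238)])/1.5625; P4=np.array([(-52,48,16),(-52,-48,16),(-35,48,8),(25,48,8)])/1000.
m=[0,1,2,3,4,5,7]
f2=lambda p:np.r_[(proj('',W(p,P[m]),C)-px[m]).ravel(),(proj('',W(p,P4),C4)-px4).ravel()]
r=least_squares(f2,r.x,loss='soft_l1'); print('both',r.x.round(4),f2(r.x).round(1))
E
python3 fit.py|grep -A2 both; python3 -c "
from h import *
for a in (.9,1.13,1.36,1.6,1.7): print(a,(cur()[1].inv().apply(pin(a)-pin(.67))*1000).round(1))
go(pin(.67,27),tool(1.84))"
```

```text
both [ 0.4987  0.208  -0.1717] [-0.7 -0.8 -0.4 -1.9 -0.1  0.7  0.1 -0.4  1.1  0.1  0.5  0.2 -0.8 -0.4
 -0.1  0.1  0.4 -0.5 -0.3 -0.6 -1.4  1.6]
0.9 [ 2.7  7.6 -0. ]
1.13 [ 3.7 15.5 -0. ]
1.36 [ 2.8 23.5 -0.1]
1.6 [-0.1 31.4 -0.1]
1.7 [-1.8 34.4 -0.1]
shift [-0.1, 1.3, -1.1] turn [-0.0031, -0.0007, -0.0084]
```

Emit:
step_arm --moves '[[[2,6,-1],[0,0,0],22],[[3,12,-1],[0,0,0],22],[[4,18,-1],[0,0,0],22],[[4,24,-1],[0,0,0],22],[[2,30,-1],[0,0,0],22],[[0,35,-1],[0,0,0],22],[[0,38,-1],[0,0,0],22],[[0,38,-1],[0,0,0],22]]'

```text
clock: 4.58
tcp_pos: [0.5902, 0.2305, 0.0584]
orientation: [0.001, 0.608, 0.794, 0.001]
wrist_force: [0.7, -0.3, -0.1]
finger_gap: 0.0222
grip_force: 0.0
```

```bash
sed -i 's/^NP=.*/NP=[.4987,.208,-.1717]/' h.py; cat > fb.py <<'E'
from h import *
from scipy.optimize import least_squares
C=(cam('wrist')[0],np.load('w2.npy'),0)
# hdr ends / connectors / heat sink seen from w2 and top
hole=[(-55,40),(-55,-40)]
def W(p,P): return (R.from_euler('z',p[2])*R.from_euler('y',-.66)).apply(np.array(P)/1000.)+[p[0],p[1],p[3]]
E
python3 -c "
import cv2
a=cv2.imread('pics/w2.png')[110:290,260:440]; b=cv2.imread('pics/t1.png')[245:345,450:540]
b=cv2.resize(b,(540,600)); a=cv2.resize(a,None,fx=3.3,fy=3.3); import numpy as np
a=cv2.resize(a,(600,600)); cv2.imwrite('pics/c1.png',a)"
```

```text
(no output)
```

View pics/c1.png

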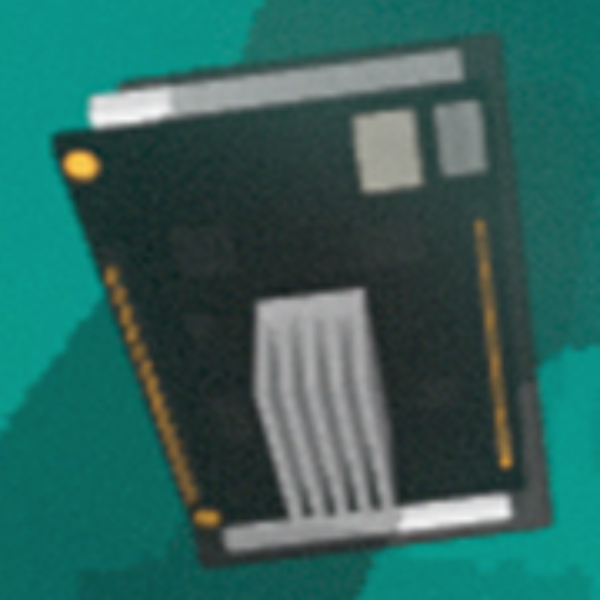

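The board on the rest is clear: corner (55,133), header rows (108,268)-(195,505) and (480,222)-(507,468), sink base edge (257,300)-(365,290), and sink far top corner (395,512). I'll fit its pose while lifting off the pin.

Emit:
step_arm --moves '[[[0,-3,0],[0,0,0],40],[[0,-3,0],[0,0,0],40],[[0,-3,-40],[0,0,0],40],[[0,-3,-80],[0,0,0],40],[[0,-3,-120],[0,0,0],40],[[0,-3,-160],[0,0,0],40],[[0,-3,-160],[0,0,0],40]]'

```text
clock: 5.17
tcp_pos: [0.5892, 0.2308, 0.228]
orientation: [0.005, 0.608, 0.794, 0.006]
wrist_force: [1.0, 0.3, 2.0]
finger_gap: 0.0403
grip_force: 0.0
```

```bash
cat >> fb.py <<'E'
P=np.array([(60,45,5),(34,40,14),(-42,40,14),(34,-40,14),(-42,-40,14),(14,12,5),(14,-12,5),(-30,-12,35),(14,12,35)])
px=(np.array([(55,133),(108,268),(195,505),(480,222),(507,468),(257,300),(365,290),(395,512),(256,393)])/3.3333+[260,110])/1.5625
f=lambda p:(proj('',W(p,P),C)-px).ravel()
for fixz in (0,.056,.060):
    g=f if not fixz else (lambda p:np.r_[f(p),(p[3]-fixz)*2000])
    r=least_squares(g,[.5,-.17,0,.058],loss='soft_l1'); print(r.x.round(4),f(r.x).round(1).tolist())
T=(proj('top',W(r.x,P))*1.5625).round(); print(T.tolist())
E
python3 fb.py; python3 -c "
from h import *
print(cur()[0]); snap('top','t2.png',(140,130,350,260),3.8)"
```

```text
[ 0.5092 -0.1705  0.1162  0.0557] [-0.5, 1.4, 0.3, -0.0, -0.3, 0.1, 0.5, 0.3, -0.1, 0.3, 0.3, -0.4, -0.3, -0.9, -0.2, 0.1, 0.2, -0.7]
[ 0.5092 -0.1705  0.116   0.056 ] [-0.5, 1.4, 0.2, -0.1, -0.4, 0.1, 0.5, 0.3, -0.0, 0.4, 0.3, -0.5, -0.2, -0.9, -0.2, 0.2, 0.2, -0.7]
[ 0.5095 -0.171   0.1143  0.0599] [-1.0, 0.8, -0.1, -0.3, -0.6, 0.4, 1.0, 0.1, 0.4, 0.7, 0.3, -0.5, -0.0, -1.0, -0.0, 0.6, 0.1, -0.6]
[[469.0, 268.0], [474.0, 284.0], [475.0, 321.0], [521.0, 278.0], [520.0, 315.0], [489.0, 289.0], [503.0, 287.0], [507.0, 318.0], [493.0, 298.0]]
[0.58920293 0.23077651 0.22800681]
```

View pics/t2.png

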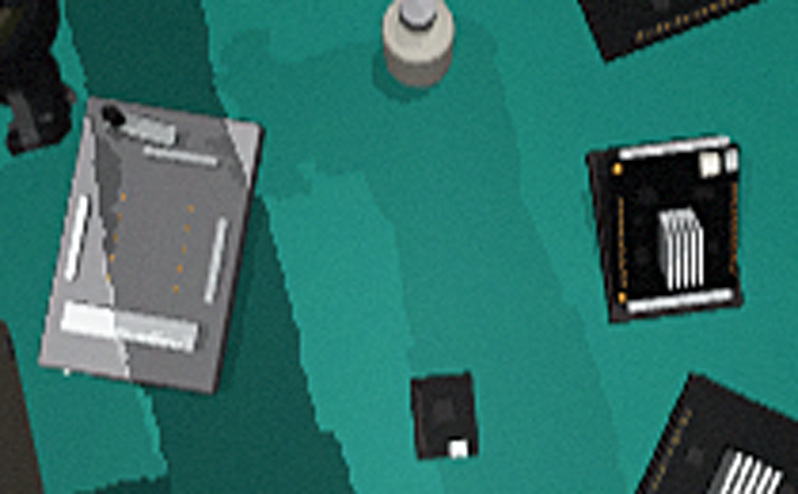

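The latch now points to the nest's +y at (130,125), clear of the nest, and nothing else has moved. Next I move to the pre-grasp.

```bash
cat >> h.py <<'E'
F=np.diag([-1,1,-1.])
def brot(yaw,tilt): return R.from_euler('z',yaw)*R.from_euler('y',-tilt)
BP=np.array([.5092,-.1705,.056]); BR=brot(.116,.66)
def grasp(bp,br,off=(-8,0,8)): return bp+br.apply(np.array(off)/1000.), br*R.from_matrix(F)
E
python3 -c "
from h import *
p,r=grasp(BP,BR,(-8,0,118)); print(p,r.as_matrix()); go(p,r)"
```

```text
[ 0.43106096 -0.179605    0.14431415] [[-0.78468312 -0.11574003  0.60899643]
 [-0.09143372  0.99327954  0.07096216]
 [-0.61311685  0.         -0.78999223]]
shift [-355.0, -259.7, 76.6] turn [-0.4581, -0.5351, -1.3702]
```

Emit:
step_arm --moves '[[[-355,-260,0],[-0.458,-0.535,-1.37],42],[[-355,-260,0],[-0.458,-0.535,-1.37],42],[[-355,-260,0],[-0.458,-0.535,-1.37],42],[[-355,-260,0],[-0.458,-0.535,-1.37],42],[[-355,-260,0],[-0.458,-0.535,-1.37],42],[[-355,-260,0],[-0.458,-0.535,-1.37],42],[[-355,-260,0],[-0.458,-0.535,-1.37],42],[[-355,-260,0],[-0.458,-0.535,-1.37],42]]'

```text
clock: 5.88
tcp_pos: [0.4734, -0.0585, 0.2167]
orientation: [0.203, 0.228, 0.952, 0.013]
wrist_force: [-0.7, -0.4, 0.1]
finger_gap: 0.042
grip_force: 0.0
```

```bash
python3 -c "
from h import *
p,r=grasp(BP,BR,(-8,0,118)); go(p,r); print(telemetry.get_state()['joint_pos'].round(2))"
```

```text
shift [8.8, -135.2, 57.8] turn [-0.1829, -0.2256, -0.5442]
[-0.33 -0.2  -0.63  0.73  0.07  0.15]
```

Emit:
step_arm --moves '[[[9,-135,20],[-0.183,-0.226,-0.544],42],[[9,-135,20],[-0.183,-0.226,-0.544],42],[[9,-135,20],[-0.183,-0.226,-0.544],42],[[9,-135,20],[-0.183,-0.226,-0.544],42],[[9,-135,58],[-0.183,-0.226,-0.544],42],[[9,-135,58],[-0.183,-0.226,-0.544],42],[[9,-135,58],[-0.183,-0.226,-0.544],42],[[9,-135,58],[-0.183,-0.226,-0.544],42]]'

```text
clock: 6.55
tcp_pos: [0.4309, -0.1782, 0.1435]
orientation: [0.322, -0.049, 0.945, 0.02]
wrist_force: [0.1, 0.2, 0.8]
finger_gap: 0.042
grip_force: 0.0
```

```bash
python3 -c "
from h import *
p,r=grasp(BP,BR,(-8,0,118)); go(p,r); go(*grasp(BP,BR)); print(telemetry.get_state()['joint_pos'].round(2))
K,T,_=cam('wrist');C=(K,T,0)
np.save('w5.npy',T); snap('wrist','w5.png',s=1.5625)
Q=np.array([(14,12,35),(14,-12,35),(-30,12,35),(-30,-12,35),(60,45,5),(60,-45,5)])/1000
print((proj('',BP+BR.apply(Q),C)*1.5625).round().tolist())"
```

```text
shift [-0.6, -1.4, -0.7] turn [-0.0008, -0.0034, -0.0124]
shift [-0.9, -1.3, 109.3] turn [-0.0008, -0.0034, -0.0124]
[-0.93 -0.16 -0.9   0.47  0.56 -0.93]
[[419.0, 347.0], [374.0, 348.0], [419.0, 267.0], [372.0, 267.0], [470.0, 398.0], [327.0, 400.0]]
```

View pics/w5.png

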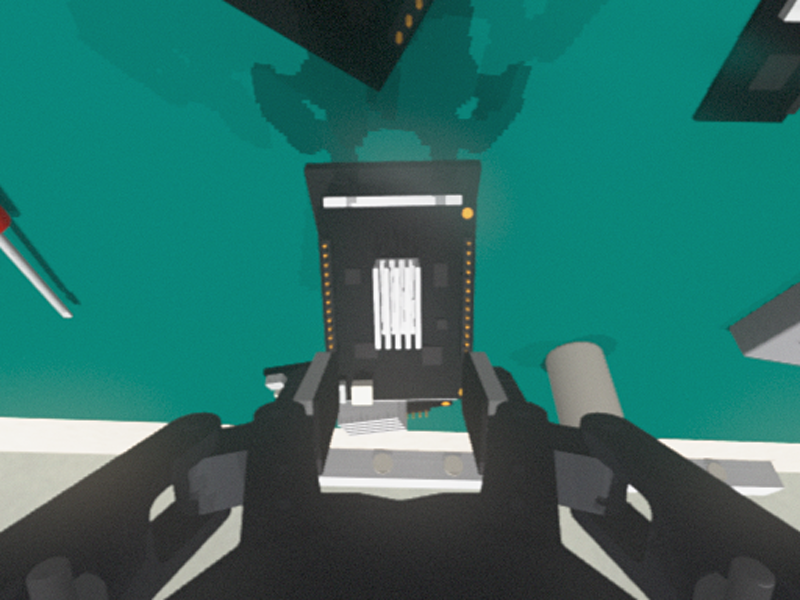

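The board shows as predicted, with the sink top at (373..421, 262..349), centred between the fingers. Advancing to grip.

Emit:
step_arm --moves '[[[-1,-1,25],[0,-0.003,-0.012],42],[[-1,-1,50],[0,-0.003,-0.012],42],[[-1,-1,75],[0,-0.003,-0.012],42],[[-1,-1,95],[0,-0.003,-0.012],42],[[-1,-1,109],[0,-0.003,-0.012],42],[[-1,-1,109],[0,-0.003,-0.012],42],[[-1,-1,109],[0,-0.003,-0.012],42]]'

```text
clock: 7.18
tcp_pos: [0.5003, -0.1704, 0.06]
orientation: [0.324, -0.058, 0.944, 0.018]
wrist_force: [-0.4, 0.1, 0.7]
finger_gap: 0.0421
grip_force: 0.0
```

Emit:
step_arm --moves '[[[0,0,0],[0,0,0],30],[[0,0,0],[0,0,0],22],[[0,0,0],[0,0,0],15],[[0,0,0],[0,0,0],15],[[0,0,0],[0,0,0],15],[[0,0,0],[0,0,0],15]]' --grip_force 50

```text
clock: 7.68
tcp_pos: [0.5001, -0.1719, 0.0612]
orientation: [0.326, -0.058, 0.943, 0.017]
wrist_force: [-3.5, 2.9, 8.4]
finger_gap: 0.023
grip_force: 50.0
```

```bash
python3 -c "
from h import *
go(*grasp(BP,BR)); print(cur()[0],cur()[1].as_matrix().round(3))"
```

```text
shift [3.9, 0.3, 1.7] turn [-0.0016, 0.0051, 0.0066]
[ 0.50007943 -0.1718732   0.06116037] [[-0.781 -0.12   0.613]
 [-0.098  0.993  0.07 ]
 [-0.617 -0.005 -0.787]]
```

Gripped at a 23 mm gap with 50 N. Lifting off along the board normal, then up.

Emit:
step_arm --moves '[[[0,0,-6],[0,0,0],15],[[0,0,-16],[0,0,0],15],[[0,0,-30],[0,0,0],15],[[0,0,-45],[0,0,0],15],[[-20,0,-70],[0,0,0],15],[[-40,0,-95],[0,0,0],15],[[-55,0,-110],[0,0,0],15],[[-60,0,-115],[0,0,0],15]]' --grip_force 60

```text
clock: 8.35
tcp_pos: [0.4772, -0.1759, 0.1917]
orientation: [0.327, -0.058, 0.943, 0.014]
wrist_force: [0.4, -0.9, -1.3]
finger_gap: 0.0231
grip_force: 59.6
```

```bash
cat >> h.py <<'E'
OFF=(-4.1,-.3,9.7)
def ins(ex,ez,tilt,ey=0):   # bare edge (underside) at nest ex,ez (mm)
    br=brot(NP[2],tilt); bp=nest([ex,ey,ez])+br.apply([.06,0,0]); return grasp(bp,br,OFF)
E
python3 -c "
from h import *
s=telemetry.get_state(); print(s['finger_gap'],s['grip_force'],s['joint_pos'].round(2),s['wrist_force'])
p,r=ins(-25,45,.3); print(p); go(p,r)"
```

```text
0.023089967445746182 59.60972607135773 [-0.82 -0.16 -0.78  0.51  0.51 -0.82] [ 0.40443216 -0.94351127 -1.27128705]
[0.52381001 0.20334126 0.10078634]
shift [-18.0, 372.0, 124.6] turn [0.1259, 0.3648, 0.2636]
```

Emit:
step_arm --moves '[[[-67,372,62],[0.126,0.365,0.264],15],[[-67,372,62],[0.126,0.365,0.264],15],[[-67,372,62],[0.126,0.365,0.264],15],[[-67,372,62],[0.126,0.365,0.264],15],[[-67,372,62],[0.126,0.365,0.264],15],[[-67,372,62],[0.126,0.365,0.264],15],[[-67,372,62],[0.126,0.365,0.264],15],[[-67,372,62],[0.126,0.365,0.264],15]]'

```text
clock: 9.02
tcp_pos: [0.5125, 0.137, 0.1777]
orientation: [0.145, 0.085, 0.986, -0.011]
wrist_force: [1.1, -0.8, -0.8]
finger_gap: 0.0232
grip_force: 59.6
```

```bash
python3 -c "
from h import *
p,r=ins(-25,45,.3); go(p,r)"
```

```text
shift [22.4, 67.1, 73.8] turn [0.0036, -0.0074, -0.0003]
```

Emit:
step_arm --moves '[[[10,58,20],[0,0,0],15],[[10,58,45],[0,0,0],15],[[10,58,60],[0,0,0],15],[[10,58,60],[0,0,0],15],[[10,58,60],[0,0,0],15]]'

```text
clock: 9.43
tcp_pos: [0.5293, 0.1907, 0.1168]
orientation: [0.144, 0.085, 0.986, -0.011]
wrist_force: [0.5, -0.3, -2.0]
finger_gap: 0.0231
grip_force: 59.7
```

```bash
python3 -c "
from h import *
p,r=ins(-25,45,.3); go(p,r)
K,T,_=cam('wrist');C=(K,T,0); p,c=cur()
np.save('w6.npy',T); snap('wrist','w6.png',s=1.5625)
br=c*R.from_matrix(F.T); off=np.array(OFF)
Q=np.array([(-60,45,5),(-60,-45,5),(-30,12,35),(-30,-12,35),(-42,40,14),(-42,-40,14)])
print('board',(proj('',p+br.apply((Q-off)/1000),C)*1.5625).round().tolist())
print('lip',(proj('',nest([(-52,48,16),(-52,-48,16),(-35,48,8),(-35,-48,8)]),C)*1.5625).round().tolist())"
```

```text
shift [11.8, 11.5, 13.2] turn [0.0023, -0.01, 0.0003]
board [[536.0, 208.0], [261.0, 208.0], [441.0, 324.0], [355.0, 324.0], [525.0, 268.0], [273.0, 268.0]]
lip [[554.0, 80.0], [304.0, 80.0], [541.0, 123.0], [312.0, 123.0]]
```

View pics/w6.png

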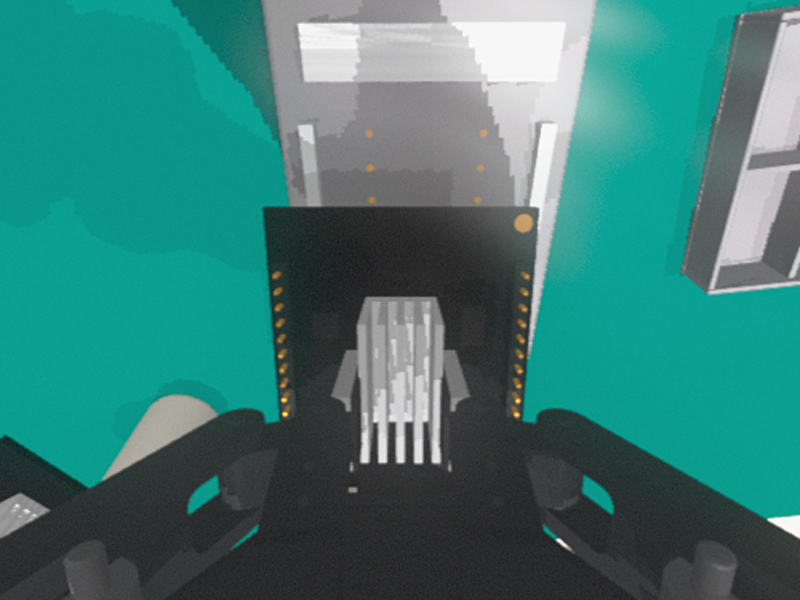

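The picture shows the board's bare edge at row 207 (cols 264..540), the lip's front edge at row 80 (cols 302..560) and the guides at 313 and 541. All agree with the predictions to about 1 mm. Continuing to the insertion.

```bash
sed -i 's/^OFF=.*/OFF=(-4.1,-1.0,9.7)/' h.py; python3 -c "
from h import *
for a in ((-30,25,.26),(-40,10,.25)): go(*ins(*a))"
```

```text
shift [23.7, 10.6, 34.3] turn [0.0034, 0.0327, -0.0008]
shift [37.5, 10.6, 46.4] turn [0.0034, 0.0427, -0.0008]
```

Emit:
step_arm --moves '[[[8,10,10],[0.003,0.033,-0.001],15],[[16,10,22],[0.003,0.033,-0.001],15],[[24,10,34],[0.003,0.033,-0.001],15],[[30,10,40],[0.003,0.043,-0.001],15],[[37,10,46],[0.003,0.043,-0.001],15],[[37,10,46],[0.003,0.043,-0.001],15],[[37,10,46],[0.003,0.043,-0.001],15]]'

```text
clock: 10.07
tcp_pos: [0.5134, 0.205, 0.0668]
orientation: [0.127, 0.085, 0.988, -0.009]
wrist_force: [-0.0, -0.2, 2.6]
finger_gap: 0.0227
grip_force: 61.1
```

```bash
python3 -c "
from h import *
for a in ((-40,10,.25),(-46,4,.24),(-52,2,.23),(-59.5,2,.23)): go(*ins(*a))"
```

```text
shift [4.1, -0.5, 2.7] turn [0.0033, 0.0061, -0.0012]
shift [11.3, -0.6, 7.5] turn [0.0033, 0.0161, -0.0012]
shift [17.5, -0.6, 8.5] turn [0.0033, 0.0261, -0.0012]
shift [24.8, -0.6, 6.6] turn [0.0033, 0.0261, -0.0012]
```

Emit:
step_arm --moves '[[[4,0,2],[0.003,0.006,0],15],[[8,0,5],[0.003,0.011,0],15],[[11,0,7],[0.003,0.016,0],15],[[14,0,8],[0.003,0.021,0],15],[[16,0,8],[0.003,0.026,0],15],[[16,0,8],[0.003,0.026,0],15],[[16,0,8],[0.003,0.026,0],15]]'

```text
clock: 10.65
tcp_pos: [0.5064, 0.208, 0.0592]
orientation: [0.12, 0.086, 0.989, -0.009]
wrist_force: [7.2, -2.5, 15.8]
finger_gap: 0.0231
grip_force: 62.8
```

```bash
python3 -c "
from h import *
print(telemetry.get_state()['wrist_force'])
for a in ((-52,2,.23),(-59.5,2,.23)): go(*ins(*a))"
```

```text
[ 7.17696374 -2.48135649 15.778963  ]
shift [8.3, -2.3, 3.1] turn [0.0024, 0.0119, -0.0023]
shift [15.6, -2.3, 1.3] turn [0.0024, 0.0119, -0.0023]
```

```bash
cat >> fit.py <<'E'
C6=(C[0],np.load('w6.npy'),0); im=cv2.imread('pics/w6.png').astype(int).sum(2)
for row in (60,75): 
    d=np.diff(im[row-2:row+3].mean(0)); print('row',row,[(i,int(d[i])) for i in range(280,600) if abs(d[i])>25])
d=np.diff(im[:,480:520].mean(1)); print('col',[(i,int(d[i])) for i in range(0,260) if abs(d[i])>25])
d=np.diff(im[150:154].mean(0)); print('row152',[(i,int(d[i])) for i in range(280,600) if abs(d[i])>25])
px6=np.array([(302,80),(560,80),(313,124),(541,123)])/1.5625; P6=np.array([(-52,-48,16),(-52,48,16),(-35,-48,8),(-35,48,8)])/1000
W2=lambda p,P:W(p,P)+[0,0,p[3]]
f3=lambda p:np.r_[(proj('',W2(p,P[m]),C)-px[m]).ravel(),(proj('',W2(p,P4),C4)-px4).ravel(),(proj('',W2(p,P6),C6)-px6).ravel()]
r=least_squares(f3,np.r_[r.x,0],loss='soft_l1'); print('free z',r.x.round(4),f3(r.x).round(1))
E
python3 fit.py|sed -n '/^row 60/,$p'; python3 -c "
from h import *
C=cam('wrist');p,c=cur(); im=imaging.read_camera('wrist').astype(int).sum(2)
br=c*R.from_matrix(F.T); off=np.array(OFF)
Q=np.array([(-60,45,5),(-60,-45,5),(-30,12,35),(-30,-12,35)])
print('board',(proj('',p+br.apply((Q-off)/1000),C)).round(1).tolist())
print('lip',proj('',nest([(-52,48,16),(-52,-48,16),(-63,48,16)]),C).round(1).tolist())
for a,b in((200,220),(300,320)):
  d=np.diff(im[:,a:b].mean(1)); print('col',a,[(i,int(d[i])) for i in range(0,260) if abs(d[i])>25])
"
```

```text
row 60 [(300, 82), (301, 103), (302, 46), (359, -39), (360, -34), (474, 37), (475, 32), (583, -51), (584, -67), (585, -47), (586, -31)]
row 75 [(301, 37), (302, 88), (303, 80), (304, 31), (486, 36), (487, 35), (580, -39), (581, -54), (582, -40), (583, -34)]
col [(20, 25), (21, 42), (80, -43), (81, -47), (205, -53), (206, -49)]
row152 [(281, 34), (282, 46), (283, 39), (300, 53), (301, 55), (313, -32), (314, -52), (315, -42), (503, 41), (504, 56), (505, 35), (530, -37), (531, -53), (532, -34), (536, 133), (537, 137), (551, -32), (552, -47), (553, -34), (565, -31), (566, -43), (567, -53), (568, -33)]
free z [ 0.4987  0.2082 -0.1709  0.0005] [-0.9 -0.7 -0.6 -1.8 -0.5  0.7 -0.2 -0.3  0.8  0.1  0.3  0.3 -1.1 -0.4
 -0.3 -0.2  0.2 -0.4 -0.4 -0.8 -1.3  1.4  1.1  0.2 -3.6  0.2 -0.8 -0.3
  0.2  0.3]
board [[344.6, 133.4], [168.2, 133.4], [284.0, 207.7], [229.0, 207.7]]
lip [[350.4, 123.2], [152.3, 123.7], [354.2, 99.8]]
col 200 [(9, 96), (10, 54), (82, 116), (91, 25), (124, -103), (125, -28), (140, -47), (141, -90), (142, -30)]
col 300 [(9, 65), (10, 73), (60, -26), (81, 69), (82, 70), (123, -56), (124, -41), (140, -39), (141, -45)]
```

The wrist view shows the board's edge 8 px lower than predicted. The board probably touched the latch pin with its high end and turned slightly in the grip. I'll back up and re-measure.

Emit:
step_arm --moves '[[[-2,0,-10],[0,0,0],15],[[-5,0,-20],[0,0,0],15],[[-7,0,-30],[0,0,0],15],[[-10,0,-42],[0,0,0],15],[[-10,0,-42],[0,0,0],15]]'

```text
clock: 11.12
tcp_pos: [0.5, 0.2076, 0.0985]
orientation: [0.114, 0.085, 0.99, -0.01]
wrist_force: [0.3, 0.5, -2.5]
finger_gap: 0.023
grip_force: 60.8
```

```bash
cat > hand.py <<'E'
from h import *
C=cam('wrist');p,c=cur(); np.save('w7.npy',C[1]); g=imaging.read_camera('wrist'); cv2.imwrite('pics/w7raw.png',g[:,:,::-1]); im=g.astype(int).sum(2)
br=c*R.from_matrix(F.T); off=np.array(OFF)
Q=np.array([(-60,45,5),(-60,-45,5),(-30,12,35),(-30,-12,35),(-30,12,5),(-30,-12,5),(14,0,35)])
print('force',telemetry.get_state()['wrist_force'].round(1))
print('board',(proj('',p+br.apply((Q-off)/1000),C)).round(1).tolist())
pk=lambda d,a,b,t:[(i,int(d[i])) for i in range(a,b) if abs(d[i])>t]
for a,b in((195,220),(300,320),(254,260)):
  d=np.diff(im[:,a:b].mean(1)); print('col',a,pk(d,60,320,22))
for a,b in ((138,140),(150,154),(195,199),(215,220)):
  d=np.diff(im[a:b].mean(0)); print('row',a,pk(d,150,380,25))
E
python3 hand.py
python3 - <<'E'
import sys; sys.path.insert(0,'.')
import os; os.chdir('.')
from h import *
im=cv2.imread('pics/w6.png'); im=cv2.resize(im,(512,384)).astype(int).sum(2); pk=lambda d,a,b,t:[(i,int(d[i])) for i in range(a,b) if abs(d[i])>t]
print('w6 ref')
for a,b in((195,220),(300,320),(254,260)):
  d=np.diff(im[:,a:b].mean(1)); print('col',a,pk(d,60,320,22))
for a,b in ((138,140),(150,154),(195,199),(215,220)):
  d=np.diff(im[a:b].mean(0)); print('row',a,pk(d,150,380,25))
E
```

```text
force [ 0.3 -0.  -2.3]
board [[344.6, 133.4], [168.2, 133.4], [284.0, 207.7], [228.9, 207.7], [278.7, 190.3], [234.1, 190.3], [256.4, 295.7]]
col 195 [(81, 25), (84, 101), (85, 104), (86, 24), (113, -22), (117, -176), (118, -62), (140, -38), (141, -98), (142, -33)]
col 300 [(80, -36), (81, -41), (83, 29), (84, 152), (117, -62), (141, -75), (142, -32)]
col 254 [(84, 50), (85, 34), (116, -26), (117, -83), (126, -30), (141, -111), (142, -44), (195, 37), (196, 171), (197, 41), (204, 115), (254, 47), (277, -33), (278, -46), (287, 26), (298, -164), (299, -183), (300, -57)]
row 138 [(162, 49), (163, 64), (164, 56), (165, 27), (166, -40), (167, -45), (185, -25), (335, 30), (345, -31), (346, -64), (347, -49), (374, -27)]
row 150 [(164, 48), (165, 130), (166, 77), (167, 39), (172, -30), (173, -168), (174, -207), (175, -50), (324, 91), (325, 58), (335, -68), (336, -76), (338, 65), (339, 138), (340, 61), (344, -63), (345, -59)]
row 195 [(172, 152), (173, 75), (174, -128), (175, -225), (176, -49), (233, 61), (278, -34), (279, -47), (337, 108), (338, 45)]
row 215 [(174, -43), (175, -67), (176, -37
[... 1345 characters left out ...]
 (332, 38), (333, 54), (335, -38), (336, -85), (337, -71), (338, 77), (339, 270), (340, 124), (342, -34), (343, -107), (344, -122), (345, -55)]
row 215 [(173, -52), (174, -82), (176, 63), (177, 62), (178, 30), (179, -28), (180, -57), (181, -48), (227, 123), (228, 158), (229, 68), (233, -61), (234, -51), (237, 71), (238, 44), (245, -50), (246, -53), (247, 42), (248, 54), (249, 60), (250, 28), (252, -36), (253, -34), (260, 40), (261, 53), (263, -87), (264, -83), (266, 27), (272, 67), (273, -26), (274, -118), (275, -69), (277, 70), (278, 47), (282, -91), (283, -159), (284, -92), (330, 30), (331, 58), (332, 50), (334, -70), (335, -89), (337, 215), (338, 147), (339, -54), (340, -125), (341, -63)]
```

```bash
cat > hf.py <<'E'
from h import *
from scipy.optimize import least_squares
K=cam('wrist')[0]; Rc=np.array([[0,.9659,.2588],[1,0,0],[0,.2588,-.9659]]); tc=np.array([.066,-.0005,-.1436])
T=np.eye(4);T[:3,:3]=Rc;T[:3,3]=tc;C=(K,T,0)     # camera in tool frame
Q=np.array([(-60,-45,5),(-60,45,5),(-30,0,5),(-30,0,35),(14,0,35),(-30,-12,35),(-30,12,35)])/1000.
FR=R.from_matrix(F.T)
def pts(p): return (FR*R.from_euler('y',-p[3])).apply(Q-np.array(p[:3])/1000)   # p3: extra tilt of board in hand
def fit(e,l,r,b,t,f,c1,c2):
    def res(p):
        u=proj('',pts(p),C); return np.r_[u[0]-[l,e],u[1]-[r,e],u[2,1]-b,u[3,1]-t,u[4,1]-f,u[5,0]-c1,u[6,0]-c2]
    s=least_squares(res,[-4,-1,10,0],x_scale=[1,1,1,.02],loss='soft_l1'); print(s.x.round(3),res(s.x).round(1))
fit(132.5,167.5,339.8,189.5,207.3,296.5,228,283.5)
fit(141.5,173.0,337,196.5,204.5,299.3,228,283.5)
E
python3 hf.py
```

```text
[-2.646  0.701  8.973  0.009] [-0.3  0.3  4.1  0.3  0.5 -0.4 -0.7 -0.2 -0.4]
[-6.5    0.721  8.727  0.168] [-0.6  0.2  1.6  0.2  0.3 -0.2 -0.4  0.6 -1.2]
```

```bash
sed -i 's/339.8,189/344,189/;s/,337,196/,338.8,196/' hf.py; python3 hf.py; cat >> h.py <<'E'
OFF=(-6.5,-.3,8.7); PHI=.168
def grasp(bp,br,off): return bp+br.apply(np.array(off)/1000.), br*(R.from_matrix(F.T)*R.from_euler('y',-PHI)).inv()
def edge():   # present edge (nest mm), tilt, yaw error
    p,c=cur(); br=c*R.from_matrix(F.T)*R.from_euler('y',-PHI); e=p+br.apply((np.array([-60,0,0])-OFF)/1000.)
    n=R.from_euler('z',-NP[2]); x=(n*br).as_matrix()[:,0]; print('edge',(n.apply(e-[NP[0],NP[1],.03])*1000).round(1),'tilt',np.arcsin(x[2]).round(3),'yaw',np.arctan2(x[1],x[0]).round(3),'F',telemetry.get_state()['wrist_force'].round(1))
E
python3 -c "
from h import *
edge(); go(*ins(-45.5,30,.35)); go(*ins(-45.5,14,.35))"
```

```text
[-2.537e+00  5.790e-01  8.673e+00  6.000e-03] [-0.4  0.2  0.4  0.2  0.4 -0.2 -0.4 -0.  -0. ]
[-6.446  0.542  8.375  0.167] [-0.5  0.1  0.4  0.1  0.3 -0.2 -0.1  0.9 -0.7]
edge [-45.1   0.   38.7] tilt 0.396 yaw -0.0 F [ 0.3 -0.  -2.3]
shift [1.6, -0.0, 10.8] turn [0.0001, 0.0462, -0.0002]
shift [5.2, -0.0, 26.3] turn [0.0001, 0.0462, -0.0002]
```

Emit:
step_arm --moves '[[[2,0,6],[0,0.046,0],15],[[2,0,11],[0,0.046,0],15],[[4,0,18],[0,0.046,0],15],[[5,0,26],[0,0.046,0],15],[[5,0,26],[0,0.046,0],15],[[5,0,26],[0,0.046,0],15]]'

```text
clock: 11.67
tcp_pos: [0.4981, 0.207, 0.0679]
orientation: [0.088, 0.085, 0.992, -0.009]
wrist_force: [0.1, 0.5, -2.1]
finger_gap: 0.0227
grip_force: 60.7
```

```bash
python3 -c "
from h import *
edge(); go(*ins(-46,8,.35));go(*ins(-46,3.5,.35)); go(*ins(-53,3,.35))"
```

```text
edge [-47.8  -0.9  11.6] tilt 0.346 yaw 0.001 F [ 0.1  0.5 -2.1]
shift [-1.1, 0.8, 3.7] turn [-0.0024, -0.0045, 0.0009]
shift [-0.3, 0.9, 8.1] turn [-0.0024, -0.0045, 0.0009]
shift [6.7, 0.9, 7.3] turn [-0.0024, -0.0045, 0.0009]
```

Emit:
step_arm --moves '[[[-1,1,2],[-0.002,-0.004,0],15],[[-1,1,4],[-0.002,-0.004,0],15],[[-1,1,6],[-0.002,-0.004,0],15],[[0,1,8],[-0.002,-0.004,0],15],[[0,1,8],[-0.002,-0.004,0],15],[[0,1,8],[-0.002,-0.004,0],15]]'

```text
clock: 12.17
tcp_pos: [0.5008, 0.208, 0.0614]
orientation: [0.091, 0.085, 0.992, -0.008]
wrist_force: [-0.8, -0.1, -3.2]
finger_gap: 0.023
grip_force: 60.7
```

```bash
python3 -c "
from h import *
edge(); go(*ins(-46,3,.35)); go(*ins(-52,2.5,.35)); go(*ins(-59,2.5,.35))"
```

```text
edge [-45.2   0.7   4.8] tilt 0.351 yaw 0.001 F [-0.8 -0.1 -3.2]
shift [1.1, -0.7, 1.7] turn [0.0007, 0.0015, 0.0007]
shift [7.1, -0.7, 1.1] turn [0.0007, 0.0015, 0.0007]
shift [14.0, -0.7, -0.2] turn [0.0007, 0.0015, 0.0007]
```

Emit:
step_arm --moves '[[[2,-0.5,1],[0,0,0],15],[[4,-0.5,1],[0,0,0],15],[[6,-0.5,1],[0,0,0],15],[[8,-0.5,0.7],[0,0,0],15],[[10,-0.5,0.3],[0,0,0],15],[[10,-0.5,0.3],[0,0,0],15]]'

```text
clock: 12.67
tcp_pos: [0.4906, 0.2093, 0.0593]
orientation: [0.091, 0.085, 0.992, -0.008]
wrist_force: [0.9, 0.0, -2.5]
finger_gap: 0.0228
grip_force: 60.7
```

```bash
python3 -c "
from h import *
edge(); go(*ins(-59.5,2,.35))"
```

```text
edge [-55.4   0.1   2.7] tilt 0.351 yaw 0.001 F [ 0.9  0.  -2.5]
shift [4.2, -0.2, 0.1] turn [0.0007, 0.0013, 0.0009]
```

```bash
python3 -c "
from h import *
for a in ((-59.5,2,.35),(-59.5,2,.3),(-59.5,1.7,.25),(-59.5,1.5,.2),(-59.5,1.3,.15),(-59.5,1,.1)): go(*ins(*a))"
```

```text
shift [4.2, -0.2, 0.1] turn [0.0007, 0.0013, 0.0009]
shift [3.4, -0.2, 2.6] turn [0.0007, 0.0513, 0.0009]
shift [2.7, -0.2, 5.6] turn [0.0007, 0.1013, 0.0009]
shift [2.2, -0.2, 8.4] turn [0.0006, 0.1513, 0.0009]
shift [1.8, -0.2, 11.3] turn [0.0006, 0.2013, 0.001]
shift [1.6, -0.2, 14.3] turn [0.0006, 0.2513, 0.001]
```

Emit:
step_arm --moves '[[[4.2,0,0.1],[0,0.001,0.001],15],[[3.4,0,2.6],[0,0.051,0.001],15],[[2.7,0,5.6],[0,0.101,0.001],15],[[2.2,0,8.4],[0,0.151,0.001],15],[[2.2,0,8.4],[0,0.151,0.001],15]]'

```text
clock: 13.08
tcp_pos: [0.4926, 0.2091, 0.0506]
orientation: [0.016, 0.087, 0.996, -0.001]
wrist_force: [1.5, 0.1, -1.6]
finger_gap: 0.0229
grip_force: 60.6
```

```bash
python3 -c "
from h import *
edge()
for a in ((-59.5,1.5,.15),(-59.5,1.2,.1),(-59.5,1,.05),(-59.5,.8,.02)): go(*ins(*a))"
```

```text
edge [-56.9   0.5   1.4] tilt 0.201 yaw -0.002 F [ 1.5  0.1 -1.6]
shift [1.8, -0.4, 2.4] turn [0.0009, 0.0506, -0.0016]
shift [1.1, -0.4, 5.3] turn [0.001, 0.1006, -0.0016]
shift [0.5, -0.4, 8.2] turn [0.001, 0.1506, -0.0016]
shift [0.3, -0.4, 10.0] turn [0.001, 0.1806, -0.0016]
```

Emit:
step_arm --moves '[[[2.5,-0.4,1],[0,0.02,-0.001],15],[[3,-0.4,2.4],[0,0.051,-0.001],15],[[2.6,-0.4,5.3],[0,0.101,-0.001],15],[[2.3,-0.4,5.3],[0,0.101,-0.001],15],[[2.3,-0.4,5.3],[0,0.101,-0.001],15]]'

```text
clock: 13.5
tcp_pos: [0.4884, 0.2092, 0.045]
orientation: [-0.034, 0.085, 0.996, 0.003]
wrist_force: [0.2, 0.3, -1.9]
finger_gap: 0.0228
grip_force: 60.7
```

```bash
python3 -c "
from h import *
edge()
for a in ((-59.5,1.2,.1),(-59.5,.8,.05),(-59.5,.5,.02),(-59.5,0,.0)): go(*ins(*a))"
```

```text
edge [-62.8  -0.3   1. ] tilt 0.1 yaw 0.0 F [ 0.2  0.3 -1.9]
shift [-3.2, 0.3, -0.4] turn [0.0005, 0.0002, 0.0005]
shift [-4.1, 0.3, 2.6] turn [0.0005, 0.0502, 0.0005]
shift [-4.5, 0.3, 4.5] turn [0.0005, 0.0802, 0.0005]
shift [-4.8, 0.3, 6.0] turn [0.0005, 0.1002, 0.0005]
```

Emit:
step_arm --moves '[[[-2.5,0,0],[0,0,0],15],[[-3,0,1.3],[0,0.025,0],15],[[-3.2,0,2.6],[0,0.05,0],15],[[-3.5,0,3.6],[0,0.065,0],15],[[-3.5,0,3.6],[0,0.065,0],15]]'

```text
clock: 13.92
tcp_pos: [0.4916, 0.2087, 0.0414]
orientation: [-0.066, 0.085, 0.994, 0.006]
wrist_force: [0.2, 0.8, -0.3]
finger_gap: 0.0231
grip_force: 60.9
```

```bash
python3 -c "
from h import *
edge()
for a in ((-60,.3,.02),(-60,0,0),(-60,-.5,-.01)): go(*ins(*a))"
```

```text
edge [-60.2  -0.2   0.8] tilt 0.035 yaw 0.001 F [ 0.2  0.8 -0.3]
shift [-0.6, 0.2, 1.2] turn [0.0006, 0.0146, 0.0008]
shift [-0.9, 0.2, 2.6] turn [0.0005, 0.0346, 0.0008]
shift [-1.1, 0.2, 3.6] turn [0.0005, 0.0446, 0.0008]
```

Force has begun to change, which means light contact. I'll keep lowering in small steps.

Emit:
step_arm --moves '[[[-0.5,0,0.6],[0,0.008,0],15],[[-0.6,0,1.2],[0,0.015,0],15],[[-0.7,0,1.8],[0,0.024,0],15],[[-0.9,0,2.6],[0,0.034,0],15],[[-0.9,0,2.6],[0,0.034,0],15]]'

```text
clock: 14.33
tcp_pos: [0.492, 0.2089, 0.0399]
orientation: [-0.084, 0.085, 0.993, 0.008]
wrist_force: [-4.4, 0.9, 7.2]
finger_gap: 0.0232
grip_force: 62.0
```

```bash
python3 -c "
from h import *
edge();go(*ins(-60,-.5,-.01))"; python3 hand.py | sed -n '1,5p'
```

```text
edge [-60.3  -0.    1.2] tilt -0.0 yaw 0.001 F [-4.4  0.9  7.2]
shift [-0.7, 0.0, 2.1] turn [0.0009, 0.0098, 0.0007]
force [-4.2  1.4  8.2]
board [[343.3, 139.1], [166.8, 139.1], [282.5, 214.6], [227.3, 214.6], [277.4, 195.8], [232.7, 195.8], [255.0, 302.1]]
col 195 [(69, 52), (116, 70), (117, 89), (130, 22), (154, -52), (155, -229), (156, -105)]
col 300 [(69, 115), (70, 25), (72, 27), (116, 74), (154, -59), (155, -215), (156, -73)]
col 254 [(69, 107), (71, 22), (116, 101), (117, 56), (136, -61), (137, -40), (154, -46), (155, -203), (156, -73), (196, 97), (197, 75), (198, 29), (203, 37), (204, 96), (278, -40), (298, -108), (299, -115), (300, -35)]
```

Emit:
step_arm --moves '[[[0,0,0.6],[0,0.004,0],15],[[0,0,0.8],[0,0.008,0],15],[[0,0,0.8],[0,0.008,0],15]]' --grip_force 25

```text
clock: 14.63
tcp_pos: [0.4918, 0.2089, 0.0397]
orientation: [-0.087, 0.085, 0.993, 0.008]
wrist_force: [-5.3, 0.5, 11.1]
finger_gap: 0.0228
grip_force: 62.7
```

```bash
python3 -c "
from h import *
edge()"; python3 hand.py | sed -n '1,5p'
```

```text
edge [-60.5   0.    1.4] tilt -0.007 yaw 0.001 F [-5.3  0.5 11.1]
force [-5.3  1.1 11.1]
board [[343.3, 139.1], [166.7, 139.1], [282.4, 214.5], [227.3, 214.5], [277.4, 195.7], [232.7, 195.8], [254.9, 302.0]]
col 195 [(70, 60), (116, 40), (117, 107), (155, -250), (156, -144)]
col 300 [(70, 113), (71, 40), (72, 25), (73, 24), (116, 54), (117, 40), (155, -223), (156, -102)]
col 254 [(70, 106), (71, 35), (116, 67), (117, 95), (140, -44), (155, -217), (156, -100), (196, 69), (197, 101), (198, 44), (203, 34), (204, 97), (252, -37), (278, -30), (279, -24), (298, -107), (299, -117), (300, -36)]
```

The board is resting on the floor. Opening and backing out along the fingers.

Emit:
step_arm --moves '[[[0,0,-0.5],[0,0,0],26],[[0,0,-0.5],[0,0,0],34],[[0,0,-0.5],[0,0,0],42],[[0,0,-0.5],[0,0,0],42],[[0,0,-10],[0,0,0],42],[[0,0,-30],[0,0,0],42],[[0,0,-60],[0,0,0],42],[[0,0,-90],[0,0,0],42]]'

```text
clock: 15.35
tcp_pos: [0.5069, 0.2057, 0.1275]
orientation: [-0.088, 0.085, 0.992, 0.008]
wrist_force: [0.8, 0.5, 0.1]
finger_gap: 0.0417
grip_force: 0.0
```

```bash
cat > chk.py <<'E'
from h import *
C=cam('wrist'); g=imaging.read_camera('wrist'); cv2.imwrite('pics/w8.png',cv2.resize(g[:,:,::-1],None,fx=1.5625,fy=1.5625))
s=1
Q=np.array([(-30,12,35),(-30,-12,35),(14,12,35),(14,-12,35),(-42,40,14),(34,40,14),(-42,-40,14),(60,45,5),(60,-45,5)])
print((proj('',nest(Q),C)*1.5625).round().tolist()); print('pin',[(a,(proj('',pin(a),C)*1.5625).round().tolist()) for a in (1.5,1.65,1.75)])
print('force',telemetry.get_state()['wrist_force'].round(1)); go(nest([10,0,200]),tool(NP[2]+2.34)); go(pin(1.7,95),tool(NP[2]+2.34))
E
python3 chk.py
```

```text
[[425.0, 263.0], [375.0, 263.0], [425.0, 353.0], [376.0, 353.0], [476.0, 240.0], [474.0, 381.0], [324.0, 240.0], [480.0, 422.0], [320.0, 422.0]]
pin [(1.5, [[475.0, 489.0]]), (1.65, [[474.0, 500.0]]), (1.75, [[473.0, 507.0]])]
force [2.2 0.5 3.6]
shift [18.6, -0.1, -94.3] turn [-0.0635, -0.1599, 0.8005]
shift [-70.4, 34.2, -2.7] turn [-0.0635, -0.1599, 0.8005]
```

View pics/w8.png

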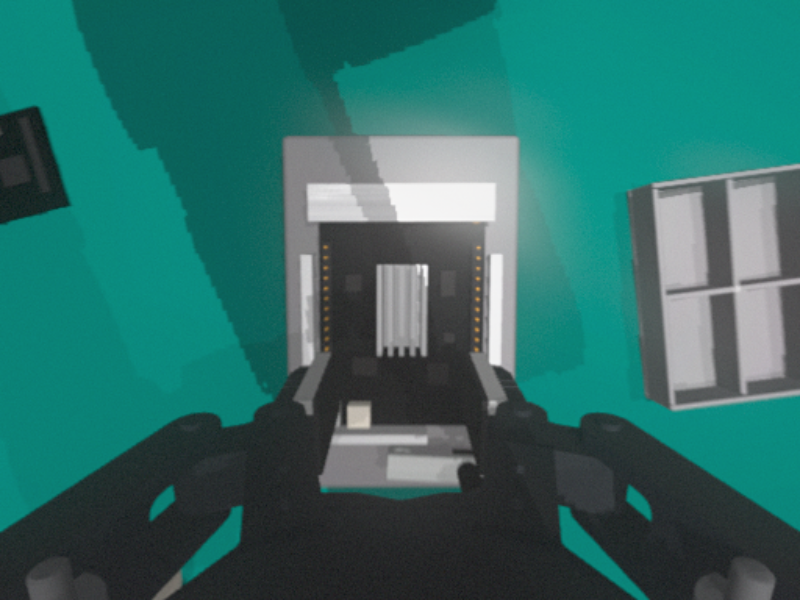

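The board is seated: lip over its bare edge at row 222, sink at (377..428, 264..355) against a nest prediction of (375..425, 263..353), so about 1 mm off. The latch pin is near (467,478), still open. Next I close the latch.

```bash
python3 -c "
from h import *
go(pin(1.48,85),tool(NP[2]+2.0))"
```

```text
shift [-64.5, 34.3, 8.5] turn [-0.0922, -0.151, 1.1396]
```

Emit:
step_arm --moves '[[[-64,34,-10],[-0.092,-0.151,1.14],40],[[-64,34,-10],[-0.092,-0.151,1.14],40],[[-64,34,-10],[-0.092,-0.151,1.14],40],[[-64,34,-10],[-0.092,-0.151,1.14],40],[[-64,34,-10],[-0.092,-0.151,1.14],40],[[-64,34,-10],[-0.092,-0.151,1.14],40],[[-64,34,-10],[-0.092,-0.151,1.14],40],[[-64,34,-10],[-0.092,-0.151,1.14],40]]'

```text
clock: 16.07
tcp_pos: [0.5773, 0.2283, 0.1257]
orientation: [-0.014, 0.551, 0.834, -0.002]
wrist_force: [0.5, 0.2, -0.7]
finger_gap: 0.0398
grip_force: 0.0
```

Emit:
step_arm --moves '[[[0,0,0],[0,0,0.15],40],[[0,0,0],[0,0,0.15],40],[[0,0,0],[0,0,0.15],40]]'

```text
clock: 16.32
tcp_pos: [0.5773, 0.2285, 0.1257]
orientation: [-0.014, 0.609, 0.793, -0.003]
wrist_force: [0.4, 0.0, -0.2]
finger_gap: 0.0403
grip_force: 0.0
```

```bash
python3 -c "
from h import *
go(pin(1.48,85),tool(NP[2]+2.0)); go(pin(1.48,28),tool(NP[2]+2.0))
C=cam('wrist');g=imaging.read_camera('wrist'); 
pp=[(a,proj('',pin(a),C).round().tolist()) for a in (1.2,1.35,1.5,1.65)];print(pp)
m=(g.astype(int).max(2)<45).astype(np.uint8); u=proj('',pin(1.45,35),C)[0].astype(int); w=m[u[1]-35:u[1]+35,u[0]-35:u[0]+35]
n,l,st,ce=cv2.connectedComponentsWithStats(w); print(u,[(st[i].tolist(),(ce[i]+u-35).round(0).tolist()) for i in range(1,n) if st[i,4]>30])"
```

```text
shift [0.6, 1.6, 10.7] turn [-0.0219, -0.0195, 0.0035]
shift [-0.5, 2.9, 67.7] turn [-0.0219, -0.0195, 0.0035]
[(1.2, [[245.0, 210.0]]), (1.35, [[252.0, 211.0]]), (1.5, [[260.0, 213.0]]), (1.65, [[266.0, 216.0]])]
[257 206] [([0, 26, 8, 12, 37], [225.0, 202.0])]
```

```bash
python3 -c "
from h import *
C=cam('wrist');g=imaging.read_camera('wrist').astype(int).max(2)
for r in range(194,226,4): print(r,g[r,215:300:3].tolist())"
```

```text
194 [50, 50, 41, 44, 48, 49, 43, 47, 52, 96, 114, 112, 115, 114, 108, 108, 154, 153, 149, 125, 137, 138, 143, 141, 137, 122, 107, 106, 106]
198 [45, 49, 42, 45, 45, 47, 45, 45, 52, 116, 114, 115, 113, 117, 84, 128, 62, 53, 88, 151, 151, 138, 141, 139, 132, 106, 106, 108, 103]
202 [48, 43, 40, 46, 43, 43, 40, 49, 104, 114, 116, 115, 112, 86, 146, 46, 51, 50, 49, 113, 160, 139, 140, 139, 104, 106, 106, 103, 108]
206 [44, 42, 48, 46, 50, 46, 47, 87, 135, 138, 135, 116, 115, 131, 125, 46, 52, 53, 50, 55, 139, 141, 139, 119, 107, 107, 104, 105, 106]
210 [48, 45, 45, 50, 50, 48, 46, 120, 131, 138, 137, 112, 113, 149, 106, 51, 56, 50, 56, 52, 140, 141, 126, 100, 110, 106, 107, 108, 108]
214 [46, 46, 49, 50, 44, 48, 97, 132, 122, 120, 116, 107, 151, 186, 129, 55, 55, 54, 53, 52, 140, 135, 100, 107, 103, 105, 103, 104, 108]
218 [44, 43, 44, 48, 50, 60, 114, 205, 206, 119, 108, 167, 184, 186, 172, 54, 51, 50, 54, 61, 138, 119, 103, 102, 108, 104, 106, 103, 103]
222 [39, 49, 48, 43, 47, 103, 179, 206, 175, 111, 141, 186, 186, 187, 186, 169, 86, 59, 93, 141, 122, 96, 108, 104, 103, 105, 103, 101, 100]
```

```bash
python3 -c "
from h import *
go(pin(1.62,28),tool(NP[2]+2.0))"
```

```text
shift [-2.4, 7.3, 67.3] turn [-0.0222, -0.0196, 0.0042]
```

Emit:
step_arm --moves '[[[-2,7,10],[-0.022,-0.02,0],40],[[-2,7,40],[-0.022,-0.02,0],40],[[-2,7,67],[-0.022,-0.02,0],40],[[-2,7,67],[-0.022,-0.02,0],30],[[-2,7,67],[-0.022,-0.02,0],24],[[-2,7,67],[-0.022,-0.02,0],22]]'

```text
clock: 16.92
tcp_pos: [0.5834, 0.2293, 0.0593]
orientation: [0.0, 0.61, 0.793, 0.0]
wrist_force: [0.7, -0.1, 1.0]
finger_gap: 0.0221
grip_force: 0.0
```

```bash
python3 -c "
from h import *
for a,y in ((1.4,2.1),(1.2,2.2),(1.0,2.3),(.8,2.4),(.6,2.5),(.4,2.6),(.2,2.7)): print(a,end=' ');go(pin(a,28),tool(NP[2]+y))"
```

```text
1.4 shift [2.4, -7.4, 1.3] turn [0.0006, 0.0005, -0.0976]
1.2 shift [3.5, -14.3, 1.3] turn [0.0006, 0.0005, -0.1976]
1.0 shift [3.2, -21.3, 1.3] turn [0.0005, 0.0006, -0.2976]
0.8 shift [1.6, -28.1, 1.3] turn [0.0005, 0.0006, -0.3976]
0.6 shift [-1.4, -34.4, 1.3] turn [0.0005, 0.0006, -0.4976]
0.4 shift [-5.6, -40.0, 1.3] turn [0.0005, 0.0006, -0.5976]
0.2 shift [-10.8, -44.7, 1.3] turn [0.0004, 0.0007, -0.6976]
```

Emit:
step_arm --moves '[[[2.4,-7.4,1],[0,0,-0.1],22],[[3.5,-14.3,1],[0,0,-0.2],22],[[3.2,-21.3,1],[0,0,-0.3],22],[[1.6,-28.1,1],[0,0,-0.4],22],[[-1.4,-34.4,1],[0,0,-0.5],22],[[-5.6,-40,1],[0,0,-0.6],22],[[-5.6,-40,1],[0,0,-0.6],22]]'

```text
clock: 17.5
tcp_pos: [0.5465, 0.2136, 0.0598]
orientation: [0.001, 0.347, 0.938, 0.001]
wrist_force: [0.2, 0.7, -0.8]
finger_gap: 0.0219
grip_force: 0.0
```

```bash
python3 -c "
from h import *
for a,y in ((.4,2.6),(.25,2.7),(.1,2.8),(0,2.9),(-.1,2.95),(-.2,2.95)): print(a,end=' ');go(pin(a,28),tool(NP[2]+y))"
```

```text
0.4 shift [0.3, -0.2, 1.8] turn [0.0025, 0.0022, 0.0045]
0.25 shift [-0.8, -5.3, 1.8] turn [0.0024, 0.0024, -0.0955]
0.1 shift [-2.7, -10.2, 1.8] turn [0.0023, 0.0025, -0.1955]
0 shift [-4.3, -13.3, 1.8] turn [0.0021, 0.0026, -0.2955]
-0.1 shift [-6.2, -16.2, 1.8] turn [0.0021, 0.0027, -0.3455]
-0.2 shift [-8.5, -18.9, 1.8] turn [0.0021, 0.0027, -0.3455]
```

Emit:
step_arm --moves '[[[-0.8,-5.3,1],[0,0,-0.1],22],[[-2.7,-10.2,1],[0,0,-0.2],22],[[-4.3,-13.3,1],[0,0,-0.3],22],[[-6.2,-16.2,1],[0,0,-0.345],22],[[-7,-18,1],[0,0,-0.345],22],[[-7,-18,1],[0,0,-0.345],22]]'

```text
clock: 18.0
tcp_pos: [0.5403, 0.1953, 0.0576]
orientation: [0.001, 0.184, 0.983, 0.0]
wrist_force: [1.2, -0.2, -0.2]
finger_gap: 0.0222
grip_force: 0.1
```

```bash
python3 -c "
from h import *
print(telemetry.get_state()['wrist_force'], (R.from_euler('z',-NP[2]).apply(cur()[0]-[NP[0],NP[1],.03])*1000).round(1))
for a in (-.2,-.3): go(pin(a,28),tool(NP[2]+2.95))"
```

```text
[ 1.1723719  -0.19233195 -0.2297095 ] [43.1 -5.4 27.6]
shift [-0.8, -1.4, -0.4] turn [0.0008, 0.0024, -0.0069]
shift [-2.4, -4.6, -0.4] turn [0.0008, 0.0024, -0.0069]
```

Almost home. I'll press on in small steps until the stop is felt.

Emit:
step_arm --moves '[[[-0.5,-1,0],[0,0,0],22],[[-1,-2,0],[0,0,0],22],[[-1.2,-3,0],[0,0,0],22],[[-1.2,-3,0],[0,0,0],22]]'

```text
clock: 18.33
tcp_pos: [0.5402, 0.1948, 0.0574]
orientation: [0.001, 0.182, 0.983, 0.003]
wrist_force: [-0.6, 9.3, 2.9]
finger_gap: 0.022
grip_force: 4.5
```

Emit:
step_arm --moves '[[[-0.3,-1,0],[0,0,0],22],[[-0.5,-2,0],[0,0,0],22],[[-0.5,-2,0],[0,0,0],22]]'

```text
clock: 18.58
tcp_pos: [0.5402, 0.1946, 0.0574]
orientation: [0.001, 0.182, 0.983, 0.005]
wrist_force: [1.2, 15.6, 1.6]
finger_gap: 0.022
grip_force: 7.3
```

Solid stop at 15 N. Ease off, open, rise.

Emit:
step_arm --moves '[[[0.5,3,0],[0,0,0],26],[[0.5,4,0],[0,0,0],32],[[0.5,5,0],[0,0,0],36],[[0.5,5,0],[0,0,0],36],[[0.5,5,-30],[0,0,0],36],[[0.5,5,-70],[0,0,0],36],[[0.5,5,-110],[0,0,0],36],[[0.5,5,-140],[0,0,0],36]]'

```text
clock: 19.25
tcp_pos: [0.5405, 0.1945, 0.1992]
orientation: [0.001, 0.183, 0.983, -0.0]
wrist_force: [0.8, -0.1, -0.2]
finger_gap: 0.0359
grip_force: 0.0
```

```bash
python3 -c "
from h import *
print(cur()[0],telemetry.get_state()['wrist_force'].round(1)); C=cam('wrist');I=imaging.read_camera('wrist');g=I.astype(int).max(2)
print([(a,proj('',pin(a),C)[0].round(1).tolist(),proj('',pin(a,20),C)[0].round(1).tolist()) for a in (-.05,0,.1,.2)])
u=proj('',pin(0,50),C)[0].round().astype(int)
for r in range(u[1]-14,u[1]+15,4): print(r,g[r,u[0]-24:u[0]+25:2].tolist())
print(u)
q=[proj('',nest(x),C)[0].round().astype(int) for x in ((-30,12,35),(-30,-12,35),(14,12,35),(14,-12,35))];print(q)
g2=I.astype(int).sum(2); r=(q[0]+q[3])//2
d=np.diff(g2[r[1]-2:r[1]+3].mean(0));print([(i,int(d[i])) for i in range(r[0]-40,r[0]+40) if abs(d[i])>60])
d=np.diff(g2[:,r[0]-3:r[0]+4].mean(1));print([(i,int(d[i])) for i in range(r[1]-60,min(383,r[1]+60)) if abs(d[i])>60])"
```

```text
[0.54053044 0.19448201 0.19919005] [ 0.8 -0.1 -0.2]
[(-0.05, [259.6, 184.8], [259.3, 178.0]), (0, [261.4, 184.4], [260.9, 177.7]), (0.1, [265.1, 183.9], [264.2, 177.2]), (0.2, [268.8, 183.7], [267.5, 177.0])]
170 [54, 48, 47, 48, 48, 50, 51, 52, 50, 90, 109, 127, 136, 141, 146, 82, 46, 50, 52, 49, 51, 56, 61, 59, 60]
174 [51, 47, 53, 48, 49, 48, 50, 47, 69, 175, 141, 72, 49, 60, 107, 111, 49, 47, 48, 54, 52, 57, 52, 55, 60]
178 [48, 46, 48, 46, 49, 49, 50, 48, 47, 112, 53, 49, 46, 51, 46, 113, 55, 45, 47, 51, 52, 53, 52, 51, 56]
182 [58, 59, 82, 109, 116, 66, 45, 50, 48, 56, 55, 53, 54, 56, 48, 64, 117, 50, 54, 51, 48, 54, 52, 52, 54]
186 [208, 209, 208, 206, 204, 138, 49, 49, 49, 48, 52, 61, 59, 56, 54, 70, 150, 48, 52, 49, 47, 52, 54, 64, 84]
190 [194, 204, 206, 207, 204, 184, 62, 48, 53, 45, 126, 127, 77, 83, 143, 175, 179, 114, 116, 115, 121, 128, 129, 132, 126]
194 [147, 207, 205, 187, 173, 148, 105, 108, 110, 109, 111, 175, 178, 177, 178, 175, 179, 161, 194, 195, 193, 130, 129, 132, 128]
198 [109, 113, 112, 129, 141, 179, 186, 191, 194, 195, 177, 164, 175, 177, 177, 175, 173, 171, 129, 131, 128, 127, 130, 127, 129]
[261 184]
[array([259, 103]), array([234, 109]), array([268, 150]), array([243, 155])]
[(237, 129), (238, 138), (240, -66), (261, 131), (262, 95), (263, -103), (264, -267), (265, -92)]
[(81, -174), (82, -112), (105, 133), (106, 95), (153, -76), (154, -66)]
```

```bash
python3 -c "
from workcell import env
print(env.hand_in())"
```

```text
the job is handed in; nothing more can be done
None
```

The board lies flat in the nest with its bare edge under the lip, the latch is home against its stop over the board, the gripper has let go and the job is handed in; on the first try the board seemed to touch the latch pin and turned about 9° in the grip, so I backed off and corrected for it.

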